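# Set the recipe stand to reading angle and stand the cook book on it

### The arm

A 7-joint arm with a two-finger parallel gripper is mounted at the origin on a cart in front of the work surface, level with it; the furniture and walls round the work are solid. World frame = base frame: x ahead of the robot, y to its left, z up, the work surface at z = 0. Lengths are in mm, angles in rad, forces in N, time in s.
With the tool pointing down it reaches from about 425 to 875 mm from the base axis. Payload 4.7 kg.
Tool frame: the origin (TCP) lies between the finger pads; the fingertips stand 22 mm ahead of it and the grasp point (between the pads) lies 3 mm ahead of it (robot.tcp_to_tips is the distance from the TCP to the fingertips, in mm); z points along the fingers, y is the line along which they close (so a half turn about z gives the same grasp; the last joint's range is limited). The gripper opens to 85 mm and grips with 20 to 120 N. Pads are 22 mm wide; open, the fingers measure 114 mm over their backs; the gripper's body (76 mm by 85 mm) begins 54 mm behind the grasp point. The pads swing forward as they close: fully open they stand 13 mm farther back than shut.
Start: joints at [-1.322, 0.321, -0.07, 1.45, 0.023, 1.371, -0.057], TCP at [151.246, 632.176, 253.349] pointing down, gripper open.
Joint ranges: [-2.86, 2.86], [-0.3, 2.09], [-1.38, 1.24], [0.06, 2.45], [-1.56, 4.7], [0.09, 2.05], [-2.69, 2.69]. Speed limits (rad/s): [2.57, 2.57, 3.14, 3.14, 3.14, 3.14, 3.14].

### API

Orientations are given as a rotation vector (axis times angle).
In Python, from station import robot gives the robot as it stands.
- The arm moves only by the tool carry_out, never from a script. Its argument "series" is one flat list of numbers, 6 for each row, row after row: the shift along the tool's x, y, z each as a share of 250 mm, from -1 to 1, then the turn, a rotation vector about the tool's x, y, z each as a share of pi rad, from -1 to 1. A call has 1 to 8 rows; each row shifts and turns the commanded pose from where the row before left it, along the tool's axes as they then stand; what a row does not reach is not made up. A row lasts 1/8 s, in which the tool goes at most 62.5 mm and 10.7 degrees, less where a joint would pass 70% of its speed; a pose out of reach is approached as far as the arm can. A call with a number of a shift or a turn outside -1 to 1 is refused whole. A call with a gripper value outside its range is refused whole. "claw" is the opening, from 0 (shut) to 1 (fully open), set as the call begins (left out, the last holds). The fingers move at their own pace and stop on an object; "squeeze" is the grip in N (left out, the last holds). Time passes only in rows, so rows that do not move let the fingers close. It gives the time, the measured TCP pose, the force, the opening and the grip force at its end, in the units of the state.
- robot.sense(): the state, without advancing time (a new reading comes with each control period).
- robot.snapshot(name): name is "side" or "top"; returns the picture (480x640x3 uint8, red, green, blue); there is no depth.
- robot.get_calibration(name): a dict with "camera_matrix" (3x3 intrinsics, pixels), "dist" ([k1, k2, p1, p2, k3] as OpenCV has them; the pictures are not rectified), "pose" (4x4, takes a point from camera to world coordinates). Camera axes: x right, y down, z forward; pixel columns grow to the right and rows downward; lengths in mm; the calibration is good to about 2 mm. A picture is of the moment at which its call begins. get_calibration takes no time and is no camera call.
- robot.close_job(): hands the job in; it is judged then, once.
The state is a dict: "t": time; "q": joint angles; "qvel": joint speeds; "joint_efforts": joint torques, N m; "position": TCP position; "tcp_rot": TCP orientation; "force": force on the tool from outside, world axes, zero at the start; "moment": the same for the moment, N m; "finger_gap": opening from 0.0 (shut) to 1.0 (fully open); "finger_force": force on a finger pad.
Only numpy, scipy, OpenCV 4.12 (cv2) and the standard library are available. Lean on these libraries where they do the work, as an engineer would, in place of code of your own. Each camera call takes 0.05 s, during which the arm holds its last target. There are 200 camera calls.

### The job

The book rest of the wooden recipe stand has sagged too far back. Push it up on its stiff hinge until it stands at 65 degrees to the worktop (flat would be 0, upright 90), take your hand away and see that it stays there. Then stand the cook book upright on the middle of its ledge, leaning flat against the rest, gently enough that the rest keeps its angle; do not let the book fall over, and do not shift the egg timer, salt shaker or candle.

Things in the scene. Friction and masses are not known exactly. Their poses are not given: they have to be found in the camera images.
- book_stand: Pale wooden recipe stand on non-slip feet (does not slide). Base 185 mm deep (x -62 to +122 mm), 196 mm wide, top 16 mm high; steel brackets and black knobs at the sides, 227 mm wide and 50 mm high over all. Origin on the worktop; the hinge axis is 34 mm straight above it, along y. x points from the front (reading side, roughly towards the robot) to the back, z up.
- rest (a joint): Angle of the book rest, rad: 0 = flat, pointing to the stand's +x; 1.571 = upright; 65 degrees is 1.134. Range 0 to 1.75; starts at 0.45 to 0.80. It stays where it is left. Turning it takes 0.4 to 0.75 N m (3 to 6 N square to the rest at its top edge). It can be raised by closed fingers hooked behind the top edge and drawn along its arc, towards the front and up.
- rest_top (a point): Middle of the top edge of the book rest (slatted panel 180 mm wide, 10 mm thick), 140 mm from the hinge axis. Axes turn with the rest: x up along the rest, y along the hinge, z out of its front (reading) face. Seen from the hinge axis, the back face lies 4 mm and the front face 14 mm out along z.
- ledge (a point): Middle of the inner corner of the rest's front face and the ledge for the book. Axes as rest_top. The ledge is fixed square to the rest and turns with it; 180 mm wide, its floor runs 39 mm out along z to a lip 10 mm high (along x) and 8 mm thick. The rest's top edge is 128 mm above the ledge floor along x; this point is 12 mm from the hinge axis along x.
- cook_book: Closed blue hardback cook book, 174 x 110 x 28 mm, 0.27 to 0.42 kg, loose, standing on its 110 x 28 mm tail end. Origin: middle of the back cover's outer face, 87 mm above the tail end. x along its 174 mm length (up at the start), y along its width, z across its thickness, back to front cover. Either cover may face out; same end down.
- book_top (a point): Middle of the upper 110 x 28 mm end of the cook book, with the book's axes. A grasp from above across the thickness, close to this end, stays clear of the stand's rest when the book is set down.
- egg_timer: Mechanical egg timer, black and cream, 59 mm across and 59 mm high, loose; origin at the centre of its underside. Leave alone.
- salt_shaker: Salt shaker with a grey cap, 44 mm across and 90 mm high, loose; origin at the centre of its underside. Leave alone.
- candle: Thick candle, 61 mm across and 131 mm high, loose; origin at the centre of its underside. Leave alone.
There are look-alikes about, which are no part of the job. Of the things like the cook_book, leave any that is pink; of the rest the larger one is meant.

How it is judged:
By the outcome, as a careful person would: the job done as asked, in the order asked, and still so for the second after the job is handed in, with the robot touching nothing.
It also fails if it takes over 64 s, if anything falls off the work surface, if the arm or the gripper's body presses on something with over 40 N, if the wrist force passes 120 N, or if a joint passes its speed limit or range.

## Working session

There is one attempt and no reset: what is moved stays moved. The work goes in short steps, Python scripts to look and compute and a tool call to move; the robot and the scene stay as the last step left them, time stands still between calls to the robot, and variables do not carry over. Pictures are saved under pics/ and viewed, at most 10 in all, crops included, and the job is handed in when it is done.

Besides the shell and the picture viewer there is one more tool, called after "Call:" as name(argument=value, ...) on one line, values as JSON. carry_out: Moves the arm, as the interface text tells. Its arguments: {"type":"object","properties":{"series":{"type":"array","items":{"type":"number","minimum":-1,"maximum":1}},"claw":{"type":"number"},"squeeze":{"type":"number"}},"required":["series"]}

```bash
mkdir -p pics; ls; python3 - <<'E'
from station import robot
import cv2,numpy as np
np.set_printoptions(precision=3,suppress=True)
for n in("side","top"):
    im=robot.snapshot(n); cv2.imwrite(f"pics/{n}0.png",im[:,:,::-1])
    c=robot.get_calibration(n); print(n,np.array(c["camera_matrix"]),c["dist"]);print(np.array(c["pose"]))
s=robot.sense();print(s)
E
```

```text
pics
side [[487.138   0.    317.393]
 [  0.    487.138 234.205]
 [  0.      0.      1.   ]] [-0.129  0.     0.     0.     0.   ]
[[   0.999   -0.038    0.021  538.649]
 [  -0.037   -0.484    0.874 -844.455]
 [  -0.023   -0.874   -0.485  618.433]
 [   0.       0.       0.       1.   ]]
top [[441.584   0.    312.753]
 [  0.    441.584 240.65 ]
 [  0.      0.      1.   ]] [-0.039  0.     0.     0.     0.   ]
[[   0.023   -0.994    0.105  433.164]
 [  -1.      -0.024   -0.008   13.301]
 [   0.011   -0.105   -0.994 1153.401]
 [   0.       0.       0.       1.   ]]
{'t': 0.1, 'q': array([-1.322,  0.322, -0.07 ,  1.452,  0.023,  1.371, -0.057]), 'qvel': array([ 0.   , -0.002, -0.   , -0.004, -0.001, -0.001,  0.   ]), 'joint_efforts': array([  0.   , -49.488,  -0.384, -31.521,   0.013,   0.007,   0.   ]), 'position': array([151.14 , 631.732, 252.318]), 'tcp_rot': array([-0.368, -3.12 ,  0.003]), 'force': array([0.454, 0.007, 0.451]), 'moment': array([ 0.012, -0.044,  0.017]), 'finger_force': 0.0, 'finger_gap': 1.0017066885452137}
```

View pics/side0.png

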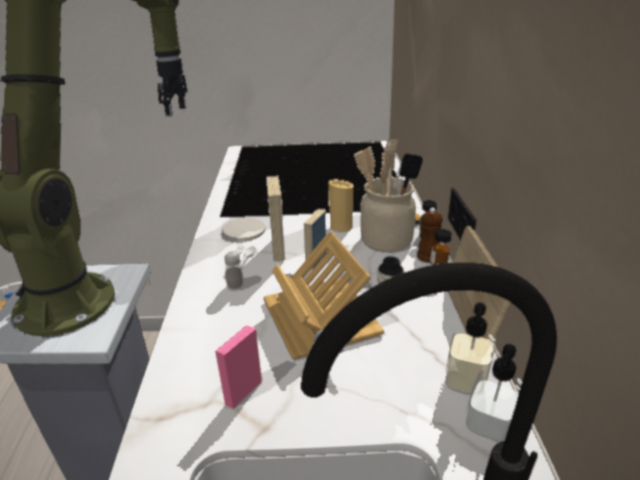

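View pics/top0.png

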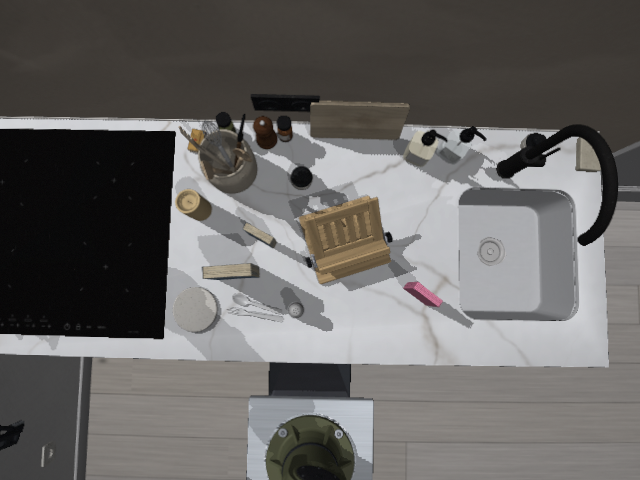

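Top view: stand at (346,240), salt shaker (295,310), black timer (301,176), candle (190,202). In the side view these are the stand at (325,300) and the shaker (234,270). There are three book-like things: pink at side (240,367) / top (423,294), a tall one at side (276,218) / top (230,271), and a smaller blue one at side (315,235) / top (259,234). Not counting the pink one, the tall one is larger, so it should be the cook book. I'll confirm that in an enlarged crop.

```bash
python3 - <<'E'
import cv2,numpy as np
t=cv2.imread("pics/top0.png");s=cv2.imread("pics/side0.png")
R=lambda a,k:cv2.resize(a,None,fx=k,fy=k,interpolation=cv2.INTER_CUBIC)
a=R(t[215:290,190:290],4);b=R(s[165:270,260:345],4)
c=np.zeros((420,400+340,3),np.uint8);c[:300,:400]=a;c[:,400:]=b
cv2.imwrite("pics/crop_books.png",c)
a=R(t[185:290,295:400],3.6);b=R(s[225:365,255:390],2.9)
c=np.zeros((max(a.shape[0],b.shape[0]),a.shape[1]+b.shape[1],3),np.uint8);c[:a.shape[0],:a.shape[1]]=a;c[:b.shape[0],a.shape[1]:]=b
cv2.imwrite("pics/crop_stand.png",c);print(c.shape)
E
```

```text
(406, 770, 3)
```

View pics/crop_books.png

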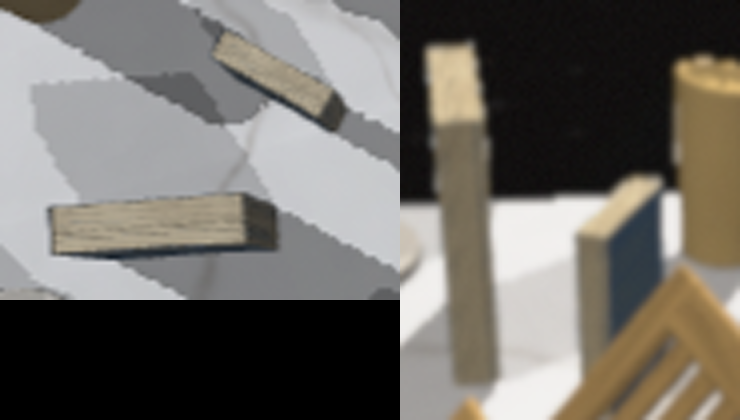

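View pics/crop_stand.png

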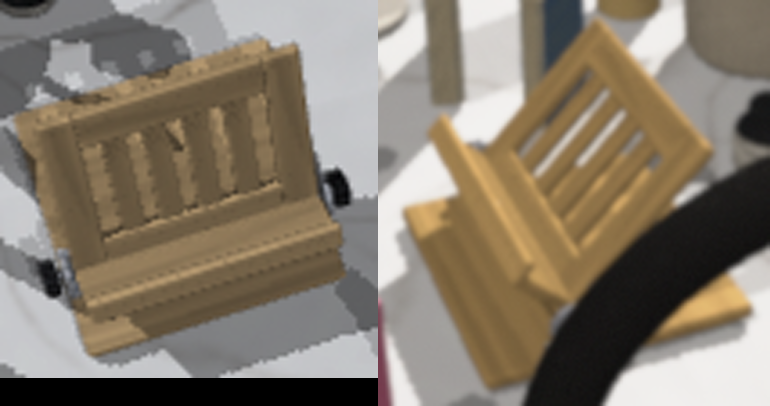

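The crop confirms it: the tall book, top view (230,271), has blue covers and is larger than the blue one at (259,234), so it's the cook book. The rest's front-face top corners are at about (306,221) and (378,198) in the top view, and (330,232) and (370,277) in the side view. The black knobs on the hinge axis are at about (308,262) and (389,237) in the top view.

```bash
cat > h.py <<'E'
from station import robot
import cv2,numpy as np
np.set_printoptions(precision=2,suppress=True)
def ray(n,uv):
    c=robot.get_calibration(n);P=np.array(c["pose"])
    d=cv2.undistortPoints(np.array([[uv]],float),np.array(c["camera_matrix"]),np.array(c["dist"]))[0,0]
    d=P[:3,:3]@[d[0],d[1],1];return P[:3,3],d/np.linalg.norm(d)
def plane(n,uv,z):
    o,d=ray(n,uv);return o+d*(z-o[2])/d[2]
def tri(top,side):
    o1,d1=ray("top",top);o2,d2=ray("side",side)
    s=np.linalg.lstsq(np.c_[d1,-d2],o2-o1,rcond=None)[0]
    a,b=o1+s[0]*d1,o2+s[1]*d2;return (a+b)/2,np.linalg.norm(a-b)
def proj(n,p):
    c=robot.get_calibration(n);W=np.linalg.inv(np.array(c["pose"]))
    return cv2.projectPoints(np.array([p],float),cv2.Rodrigues(W[:3,:3])[0],W[:3,3],np.array(c["camera_matrix"]),np.array(c["dist"]))[0][0,0]
un=lambda p,k,o:((p[0]+.5)/k-.5+o[0],(p[1]+.5)/k-.5+o[1])
E
python3 - <<'E'
from h import *
t=cv2.imread("pics/top0.png");s=cv2.imread("pics/side0.png")
print("book top corners")
T=[(50,207),(243,194),(245,245),(52,254)];S=[(472,43),(484,122),(434,124),(427,47)]
for a,b in zip(T,S): print(*tri(un(a,4,(190,215)),un((b[0]-400,b[1]),4,(260,165))))
print("book bottom near corners z0", *[plane("side",un((x-400,y),4,(260,165)),0) for x,y in((455,382),(495,380))])
print("rest top far/near")
for a,b in (((38,128),(597,20)),((297,45),(712,150))):
    print(*tri(un(a,3.6,(295,185)),un((b[0]-378,b[1]),2.9,(255,225))))
print("lip top far/near")
for a,b in (((85,300),(437,120)),((335,230),(530,270))):
    print(*tri(un(a,3.6,(295,185)),un((b[0]-378,b[1]),2.9,(255,225))))
print("knobs on z34",*[plane("top",un(p,3.6,(295,185)),34) for p in((48,278),(337,188))])
print("base front top edge z16",*[plane("top",un(p,3.6,(295,185)),16) for p in((97,350),(343,270))])
# dark knobs mask
hsv=cv2.cvtColor(t,cv2.COLOR_BGR2HSV);m=(hsv[...,2]<60).astype(np.uint8);m[:180]=0;m[292:]=0;m[:,:290]=0;m[:,400:]=0
n,l,st,ce=cv2.connectedComponentsWithStats(m)
for i in range(1,n):
    if st[i,4]>8: print("dark",st[i],ce[i],plane("top",ce[i],34))
E
```

```text
book top corners
[473.21 247.72 178.42] 0.08956277718555772
[483.25 142.1  173.78] 0.09211135720357506
[455.4  139.88 174.69] 0.7480419305283139
[446.83 245.45 177.9 ] 1.26296687511191
book bottom near corners z0 [455.35 150.79   0.  ] [479.38 151.35   0.  ]
rest top far/near
[586.39  23.2  142.44] 1.2928994468556658
[ 645.32 -143.3   141.8 ] 0.6001959325221711
lip top far/near
[475.54 -11.02  86.75] 8.534205509585249
[ 532.07 -178.78   84.51] 2.076640255176014
knobs on z34 [496.97  14.64  34.  ] [ 565.66 -189.21   34.  ]
base front top edge z16 [447.46 -21.47  16.  ] [ 508.59 -197.08   16.  ]
dark [291 180  21   8 118] [300.88 182.59] [701.54  37.84  34.  ]
dark [385 232   7  10  43] [388.6  236.63] [ 566.29 -190.12   34.  ]
dark [306 258   6   9  38] [308.47 261.92] [496.85  13.37  34.  ]
```

```bash
cat >> h.py <<'E'
from scipy.spatial.transform import Rotation as Ro, Slerp
def ori(yaw,tilt=0):
    "tool y at yaw (deg), fingers down; tilt (deg) turns about horizontal axis left of yaw: positive leans the finger tips towards -yaw... i.e. rotates up-vector towards +yaw"
    c,s=np.cos(np.radians(yaw)),np.sin(np.radians(yaw))
    R=np.array([[-s,c,0],[c,s,0],[0,0,-1.]])  # columns y'=(c,s,0)
    R=np.column_stack([np.cross([c,s,0],[0,0,-1]),[c,s,0],[0,0,-1]])
    return Ro.from_rotvec(np.radians(tilt)*np.array([-s,c,0]))*Ro.from_matrix(R)
def plan(p,R,n,start=None):
    s=robot.sense();p0,R0=(s["position"],Ro.from_rotvec(s["tcp_rot"])) if start is None else start
    f=np.linspace(0,1,n+1);Rs=Slerp([0,1],Ro.concatenate([R0,R]))(f);ps=[p0+(np.array(p)-p0)*k for k in f]
    out=[]
    for i in range(n):
        out+=[*(Rs[i].inv().apply(ps[i+1]-ps[i])/250),*((Rs[i].inv()*Rs[i+1]).as_rotvec()/np.pi)]
    r=np.round(np.array(out).reshape(n,6),3)
    print(n,"rows; max shift",abs(r[:,:3]).max(),"norm",np.linalg.norm(r[:,:3],axis=1).max(),"turn",np.linalg.norm(r[:,3:],axis=1).max());print(r.tolist())
    return np.array(p),R
H=np.array([531.4,-87.8]);YAW=19.0
xh=np.array([np.cos(np.radians(YAW)),np.sin(np.radians(YAW))]);yh=np.array([-xh[1],xh[0]])
def st(x,y,z): return np.r_[H+x*xh+y*yh,z]
E
python3 - <<'E'
from h import *
print(robot.tcp_to_tips)
a=plan([400,305,300],ori(19),8)
b=plan(st(142,0,260),ori(19),8,a)
c=plan(st(142,0,140),ori(19),3,b)
print(st(142,0,140))
E
```

```text
22.0
8 rows; max shift 0.205 norm 0.20731618364228105 turn 0.04
[[-0.159, -0.13, -0.024, -0.0, 0.0, 0.04], [-0.174, -0.109, -0.024, -0.0, 0.0, 0.04], [-0.186, -0.086, -0.024, -0.0, 0.0, 0.04], [-0.196, -0.062, -0.024, -0.0, 0.0, 0.04], [-0.202, -0.037, -0.024, -0.0, 0.0, 0.04], [-0.205, -0.012, -0.024, -0.0, 0.0, 0.04], [-0.205, 0.014, -0.024, -0.0, 0.0, 0.04], [-0.202, 0.04, -0.024, -0.0, 0.0, 0.04]]
8 rows; max shift 0.207 norm 0.2191118435867856 turn 0.0
[[-0.207, 0.069, 0.02, 0.0, 0.0, 0.0], [-0.207, 0.069, 0.02, 0.0, 0.0, 0.0], [-0.207, 0.069, 0.02, 0.0, 0.0, 0.0], [-0.207, 0.069, 0.02, 0.0, 0.0, 0.0], [-0.207, 0.069, 0.02, 0.0, 0.0, 0.0], [-0.207, 0.069, 0.02, 0.0, 0.0, 0.0], [-0.207, 0.069, 0.02, 0.0, 0.0, 0.0], [-0.207, 0.069, 0.02, 0.0, 0.0, 0.0]]
3 rows; max shift 0.16 norm 0.16 turn 0.0
[[0.0, 0.0, 0.16, 0.0, 0.0, 0.0], [0.0, 0.0, 0.16, 0.0, 0.0, 0.0], [0.0, 0.0, 0.16, 0.0, 0.0, 0.0]]
[665.66 -41.57 140.  ]
```

Call:
carry_out(series=[-0.159,-0.13,-0.024,0,0,0.04,-0.174,-0.109,-0.024,0,0,0.04,-0.186,-0.086,-0.024,0,0,0.04,-0.196,-0.062,-0.024,0,0,0.04,-0.202,-0.037,-0.024,0,0,0.04,-0.205,-0.012,-0.024,0,0,0.04,-0.205,0.014,-0.024,0,0,0.04,-0.202,0.04,-0.024,0,0,0.04], claw=0, squeeze=60)

```text
t: 1.1
position: [400.9, 303.8, 301.3]
tcp_rot: [-1.831, -2.553, 0.0]
force: [0.8, 1.2, -0.8]
finger_gap: 0.001
finger_force: 0.0
```

Call:
carry_out(series=[-0.207,0.069,0.02,0,0,0,-0.207,0.069,0.02,0,0,0,-0.207,0.069,0.02,0,0,0,-0.207,0.069,0.02,0,0,0,-0.207,0.069,0.02,0,0,0,-0.207,0.069,0.02,0,0,0,-0.207,0.069,0.02,0,0,0,-0.207,0.069,0.02,0,0,0])

```text
t: 2.1
position: [666.0, -42.3, 260.7]
tcp_rot: [-1.824, -2.557, 0.0]
force: [0.1, -0.3, -0.2]
finger_gap: -0.002
finger_force: 0.0
```

Call:
carry_out(series=[0,0,0,0,0,0])

```text
t: 2.22
position: [665.4, -47.3, 259.3]
tcp_rot: [1.835, 2.549, -0.008]
force: [0.1, -0.3, -0.3]
finger_gap: -0.002
finger_force: 0.0
```

Call:
carry_out(series=[0,0,0.12,0,0,0,0,0,0.12,0,0,0,0,0,0.12,0,0,0,0,0,0.12,0,0,0,0,0,0,0,0,0])

```text
t: 2.85
position: [662.9, -39.6, 138.6]
tcp_rot: [-1.821, -2.554, 0.004]
force: [0.6, 0.6, 0.6]
finger_gap: -0.003
finger_force: 0.0
```

```bash
python3 - <<'E'
from h import *
im=robot.snapshot("side");cv2.imwrite("pics/side1.png",cv2.resize(im[200:380,230:430,::-1],None,fx=3,fy=3,interpolation=cv2.INTER_CUBIC))
s=robot.sense();p=s["position"];d=p[:2]-H;print(p,d@xh,d@yh,s["force"])
a=plan(st(112,0,140),ori(19),4)
for th in (50,55,60,64):
    r=np.radians(th);x=140*np.cos(r)-4*np.sin(r)+14.5;z=34+140*np.sin(r)+4*np.cos(r)+4
    a=plan(st(x,0,z),ori(19),2,a)
E
```

```text
[664.34 -40.09 140.69] 141.22690450621886 1.8319165551114764 [0.64 0.11 0.24]
4 rows; max shift 0.029 norm 0.029086079144497977 turn 0.0
[[-0.002, -0.029, 0.001, -0.0, -0.0, 0.0], [-0.002, -0.029, 0.001, -0.0, -0.0, 0.0], [-0.002, -0.029, 0.001, -0.0, -0.0, 0.0], [-0.002, -0.029, 0.001, -0.0, -0.0, 0.0]]
2 rows; max shift 0.021 norm 0.02640075756488817 turn 0.0
[[0.0, -0.021, -0.016, 0.0, 0.0, 0.0], [0.0, -0.021, -0.016, 0.0, 0.0, 0.0]]
2 rows; max shift 0.02 norm 0.02441311123146741 turn 0.0
[[-0.0, -0.02, -0.014, 0.0, 0.0, 0.0], [-0.0, -0.02, -0.014, 0.0, 0.0, 0.0]]
2 rows; max shift 0.021 norm 0.02469817807045694 turn 0.0
[[-0.0, -0.021, -0.013, 0.0, 0.0, 0.0], [0.0, -0.021, -0.013, 0.0, 0.0, 0.0]]
2 rows; max shift 0.018 norm 0.020124611797498106 turn 0.0
[[-0.0, -0.018, -0.009, 0.0, 0.0, 0.0], [0.0, -0.018, -0.009, 0.0, 0.0, 0.0]]
```

View pics/side1.png

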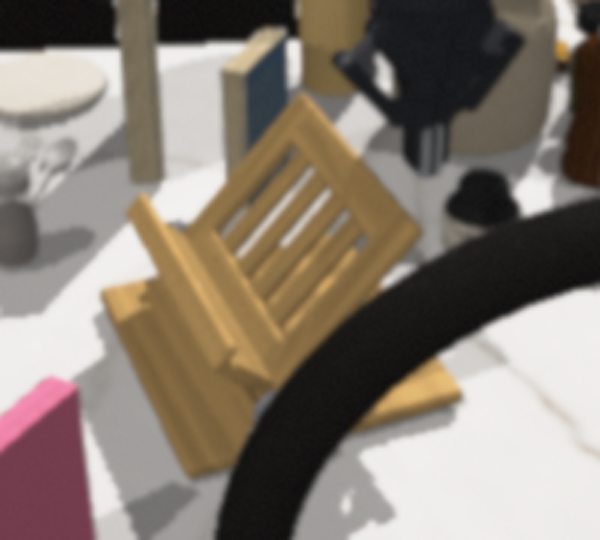

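The crop shows the shut fingers at about (425,150), behind the rest's top edge, which runs from (300,95) to (418,232). The timer at (482,205) is clear. Next I draw the rest up along its arc.

Call:
carry_out(series=[0,-0.029,0,0,0,0,0,-0.029,0,0,0,0,0,-0.029,0,0,0,0,0,-0.029,0,0,0,0,0,-0.021,-0.016,0,0,0,0,-0.021,-0.016,0,0,0])

```text
t: 3.65
position: [628.5, -53.7, 149.8]
tcp_rot: [1.824, 2.556, 0.003]
force: [4.1, 1.4, -2.8]
finger_gap: -0.0
finger_force: 1.8
```

Call:
carry_out(series=[0,-0.01,-0.007,0,0,0,0,-0.01,-0.007,0,0,0,0,-0.01,-0.007,0,0,0,0,-0.01,-0.007,0,0,0,0,0,0,0,0,0])

```text
t: 4.28
position: [618.9, -57.0, 157.1]
tcp_rot: [1.825, 2.556, 0.002]
force: [3.7, 1.8, 1.6]
finger_gap: 0.003
finger_force: 2.1
```

```bash
python3 - <<'E'
from h import *
R=lambda a,k:cv2.resize(a,None,fx=k,fy=k,interpolation=cv2.INTER_CUBIC)
t=robot.snapshot("top");im=robot.snapshot("side")
c=np.zeros((540,400+400,3),np.uint8)
a=R(t[180:300,290:400],3.6);b=R(im[200:380,250:383],3)
c[:a.shape[0],:a.shape[1]]=a;c[:b.shape[0],400:400+b.shape[1]]=b;cv2.imwrite("pics/c2.png",c[...,::-1])
s=robot.sense();p=s["position"];d=p[:2]-H;print(p,d@xh,d@yh,s["force"])
E
```

```text
[618.92 -57.08 157.01] 92.74845872297509 0.5512284327408352 [3.73 2.17 2.68]
```

View pics/c2.png

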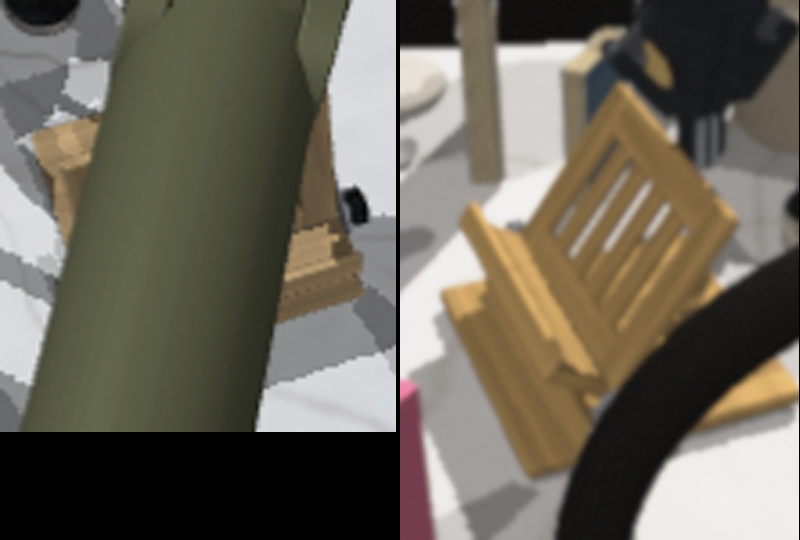

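The rest has come up partway. Its front top corners in the side crop are at (622,85) and (737,220). The arm hides the top view, so I'll solve the angle from the side corners and the known hinge.

```bash
cat >> h.py <<'E'
from scipy.optimize import least_squares
def corners(th): 
    r=np.radians(th);x=140*np.cos(r)-14*np.sin(r);z=34+140*np.sin(r)+14*np.cos(r)
    return st(x,90,z),st(x,-90,z)
def angle(far,near,cam="side"):
    f=lambda v:np.r_[proj(cam,corners(v[0])[0])-far,proj(cam,corners(v[0])[1])-near]
    o=least_squares(f,[55.]);return o.x[0],f(o.x)
E
python3 - <<'E'
from h import *
print(angle(un((219,20),2.9,(255,225)),un((334,150),2.9,(255,225))))
print("top0",angle(un((38,128),3.6,(295,185)),un((297,45),3.6,(295,185)),"top"))
print(angle(un((222,85),3,(250,200)),un((337,220),3,(250,200))))
E
```

```text
(np.float64(44.7739762991523), array([ 0.39, -0.87,  0.23, -0.24]))
top0 (np.float64(44.92275089857283), array([-1.36,  0.19,  0.29,  0.15]))
(np.float64(52.39161044142305), array([-0.09, -0.61,  0.35, -0.17]))
```

Call:
carry_out(series=[0,-0.017,-0.008,0,0,0,0,-0.017,-0.007,0,0,0,0,-0.017,-0.007,0,0,0,0,-0.017,-0.006,0,0,0,0,-0.017,-0.005,0,0,0,0,-0.014,-0.005,0,0,0,0,0,0,0,0,0])

```text
t: 5.25
position: [597.1, -65.0, 168.0]
tcp_rot: [1.822, 2.554, 0.006]
force: [5.3, 2.7, 5.9]
finger_gap: 0.001
finger_force: 3.4
```

```bash
python3 - <<'E'
from h import *
R=lambda a,k:cv2.resize(a,None,fx=k,fy=k,interpolation=cv2.INTER_CUBIC)
im=robot.snapshot("side");cv2.imwrite("pics/c3.png",R(im[205:300,290:390],6)[...,::-1])
s=robot.sense();p=s["position"];d=p[:2]-H;print(p,d@xh,d@yh,s["force"])
for th in (62,64,66): print(th,[proj("side",c) for c in corners(th)])
E
```

```text
[597.11 -64.95 167.78] 69.5684671336231 0.20797548037836577 [6.23 3.11 5.47]
62 [array([313.72, 224.63]), array([351.31, 270.25])]
64 [array([311.54, 224.27]), array([348.86, 269.95])]
66 [array([309.34, 223.99]), array([346.36, 269.74])]
```

View pics/c3.png

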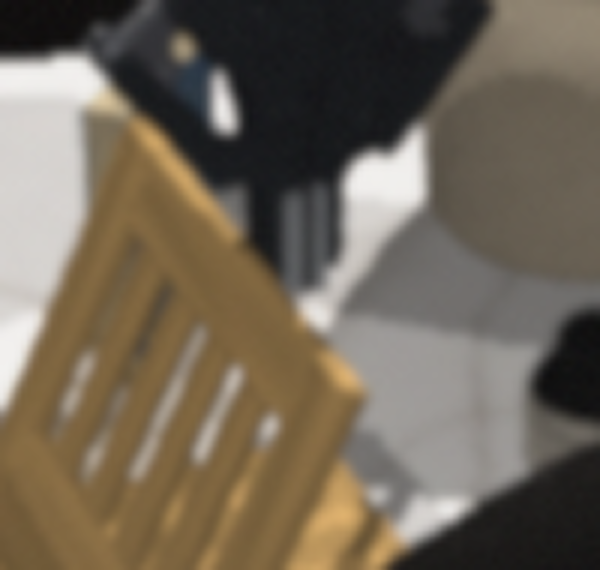

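The crop shows the rest's top rail from about (135,130) to (345,400) and the fingers at (300,230) just behind it. The angle is close to the target, but I can't tell the edges apart well here. I'll back the hand away and go above the book, so both views clear and I can measure properly.

```bash
python3 - <<'E'
from h import *
a=(st(69.6+50,0,170),ori(19))
b=plan(st(119.6,0,270),ori(19),2,a)
c=plan([464.7,193.8,260],ori(5),6,b)
E
```

```text
2 rows; max shift 0.2 norm 0.2 turn 0.0
[[0.0, 0.0, -0.2, 0.0, 0.0, 0.0], [0.0, 0.0, -0.2, 0.0, 0.0, 0.0]]
6 rows; max shift 0.192 norm 0.20181674856165926 turn 0.013
[[0.192, -0.061, 0.007, 0.0, 0.0, 0.013], [0.189, -0.068, 0.007, 0.0, 0.0, 0.013], [0.186, -0.076, 0.007, 0.0, 0.0, 0.013], [0.183, -0.084, 0.007, 0.0, 0.0, 0.013], [0.18, -0.091, 0.007, 0.0, 0.0, 0.013], [0.176, -0.098, 0.007, 0.0, 0.0, 0.013]]
```

Call:
carry_out(series=[0,0.03,0,0,0,0,0,0.06,0,0,0,0,0,0.1,0,0,0,0,0,0,-0.1,0,0,0,0,0,-0.2,0,0,0,0,0,-0.1,0,0,0])

```text
t: 6.05
position: [640.6, -50.5, 267.5]
tcp_rot: [1.825, 2.556, -0.001]
force: [0.8, -0.3, -0.1]
finger_gap: 0.002
finger_force: 0.0
```

Call:
carry_out(series=[0.192,-0.061,0.005,0,0,0.013,0.189,-0.068,0.005,0,0,0.013,0.186,-0.076,0.005,0,0,0.013,0.183,-0.084,0.005,0,0,0.013,0.18,-0.091,0.005,0,0,0.013,0.176,-0.098,0.005,0,0,0.013,0,0,0,0,0,0,0,0,0,0,0,0], claw=0.75)

```text
t: 7.05
position: [460.8, 192.0, 257.9]
tcp_rot: [2.124, 2.314, -0.003]
force: [0.2, -0.1, 0.7]
finger_gap: 0.754
finger_force: 0.0
```

```bash
python3 - <<'E'
from h import *
R=lambda a,k:cv2.resize(a,None,fx=k,fy=k,interpolation=cv2.INTER_CUBIC)
t=robot.snapshot("top");im=robot.snapshot("side")
cv2.imwrite("pics/top4.png",t[...,::-1]);cv2.imwrite("pics/side4.png",im[...,::-1])
c=np.zeros((600,800,3),np.uint8)
a=R(t[190:290,295:395],4);b=R(im[215:335,285:385],4)
c[:400,:400]=a;c[:480,400:]=b;cv2.imwrite("pics/c4.png",c[...,::-1])
s=robot.sense();print(s["position"],s["tcp_rot"],s["force"],s["finger_gap"])
E
```

```text
[461.3  191.24 258.07] [ 2.13  2.31 -0.  ] [0.65 0.31 0.5 ] 0.7452386494388948
```

View pics/c4.png

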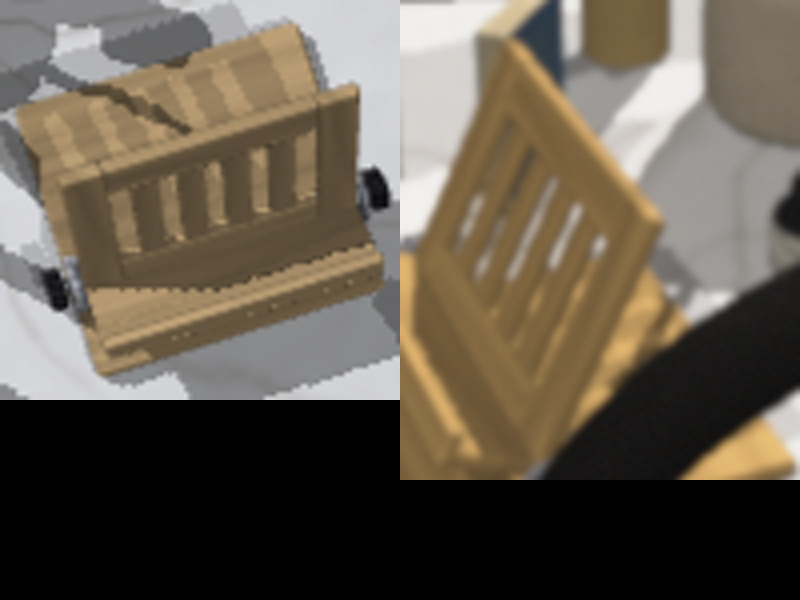

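The top half shows the rest steeper: its top strip's front edge runs from about (62,186) to (357,101) and its back edge from about (62,174) to (357,87). In the side half, the near top corner is around (645–662,217–230) and the far one around (512,40–55). I'll check these against predicted corners.

```bash
python3 - <<'E'
from h import *
def pt(th,y,o):
    r=np.radians(th);return st(140*np.cos(r)-o*np.sin(r),y,34+140*np.sin(r)+o*np.cos(r))
cr=lambda uv,org,off:np.round((np.array(uv)+.5-org)*4-.5+off)
for th in (62,64,66):
    for y in (90,-90):
        print(th,y,"front top/side",cr(proj("top",pt(th,y,14)),(295,190),(0,0)),cr(proj("side",pt(th,y,14)),(285,215),(400,0)),"back",cr(proj("top",pt(th,y,4)),(295,190),(0,0)),cr(proj("side",pt(th,y,4)),(285,215),(400,0)))
# lip outer top edge & hinge check
print("tri near front",*tri(un((357,101),4,(295,190)),un((244,228),4,(285,215))),"far front",*tri(un((62,186),4,(295,190)),un((110,53),4,(285,215))))
print("tri near back",*tri(un((357,87),4,(295,190)),un((262,219),4,(285,215))))
E
python3 - <<'E'
import cv2
im=cv2.imread("pics/side4.png");o=im[222:280,305:355]
cv2.imwrite("pics/c5.png",cv2.resize(o,None,fx=10,fy=10,interpolation=cv2.INTER_NEAREST))
E
```

```text
62 90 front top/side [ 56. 177.] [516.  40.] back [ 51. 164.] [533.  45.]
62 -90 front top/side [357.  82.] [667. 222.] back [351.  69.] [685. 227.]
64 90 front top/side [ 58. 185.] [508.  39.] back [ 53. 170.] [525.  43.]
64 -90 front top/side [360.  89.] [657. 221.] back [354.  76.] [676. 225.]
66 90 front top/side [ 61. 192.] [499.  37.] back [ 56. 178.] [516.  41.]
66 -90 front top/side [363.  96.] [647. 220.] back [357.  83.] [667. 224.]
tri near front [ 601.09 -155.84  162.  ] 0.7810809316225228 far front [548.73  11.02 158.89] 0.8050510052947445
tri near back [ 608.64 -155.17  165.72] 1.0366656783141994
```

View pics/c5.png

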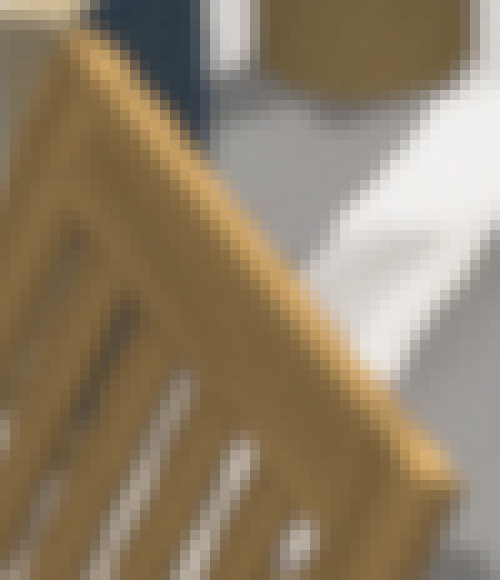

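```bash
python3 - <<'E'
from h import *
u=lambda a,b:un((a,b),4,(295,190));v=lambda a,b:(305+a/10-.5,222+b/10-.5)
def P(q,th,y,o,r=140):
    t=np.radians(th);c,s=np.cos(np.radians(q[2])),np.sin(np.radians(q[2]))
    x=r*np.cos(t)-o*np.sin(t);return np.r_[q[0]+x*c-y*s,q[1]+x*s+y*c,34+r*np.sin(t)+o*np.cos(t)]
obs=[(3,"top",90,14,un((38,128),3.6,(295,185))),(3,"top",-90,14,un((297,45),3.6,(295,185))),
(3,"side",90,14,un((219,20),2.9,(255,225))),(3,"side",-90,14,un((334,150),2.9,(255,225))),
(4,"top",90,14,u(62,186)),(4,"top",90,4,u(60,174)),(4,"top",-90,14,u(357,101)),(4,"top",-90,4,u(356,87)),
(4,"side",90,14,v(72,40)),(4,"side",90,4,v(105,48)),(4,"side",-90,14,v(405,478)),(4,"side",-90,4,v(452,482))]
def f(q):
    e=[proj(n,P(q,q[i],y,o))-z for i,n,y,o,z in obs]
    for y,z in((109,(308.47,261.92)),(-109,(388.6,236.63))): e.append(proj("top",P(q,0,y,0,0)) -z)
    return np.concatenate(e)
o=least_squares(f,[531,-88,19,45,65],loss="soft_l1");print(o.x);print(f(o.x).reshape(-1,2))
J=o.jac;print("sd",np.sqrt(np.diag(np.linalg.inv(J.T@J)))*1.0)
E
```

```text
[530.73 -87.6   18.18  44.65  65.7 ]
[[-1.15 -0.4 ]
 [ 0.8   0.62]
 [ 0.98 -0.68]
 [-0.39  0.31]
 [-0.41  0.91]
 [-1.09  0.28]
 [ 1.85 -0.67]
 [ 0.55 -0.66]
 [-1.65 -1.49]
 [-0.59 -1.29]
 [ 0.78  0.77]
 [ 1.02  1.28]
 [-1.02  0.03]
 [ 0.41  0.61]]
sd [1.48 1.14 0.47 0.99 0.82]
```

The angle comes out at 65.5° ± 1° and holds with the hand away. Now I grasp the book.

```bash
sed -i 's/^H=.*/H=np.array([531.0,-87.7]);YAW=18.5/' h.py; python3 - <<'E'
from h import *
a=plan([464.7,193.8,162],ori(5),4)
E
```

```text
4 rows; max shift 0.096 norm 0.0961041102138717 turn 0.0
[[0.002, 0.004, 0.096, -0.0, 0.0, -0.0], [0.002, 0.004, 0.096, -0.0, 0.0, -0.0], [0.002, 0.004, 0.096, -0.0, 0.0, -0.0], [0.002, 0.004, 0.096, -0.0, 0.0, -0.0]]
```

Call:
carry_out(series=[0.004,0.008,0.09,0,0,0,0.004,0.006,0.09,0,0,0,0,0,0.1,0,0,0,0,0,0.1,0,0,0,0,0,0,0,0,0])

```text
t: 7.78
position: [463.2, 193.1, 161.6]
tcp_rot: [-2.127, -2.311, 0.007]
force: [-0.5, -0.8, 0.3]
finger_gap: 0.753
finger_force: 0.0
```

Call:
carry_out(series=[0,0,0,0,0,0,0,0,0,0,0,0,0,0,0,0,0,0,0,0,0,0,0,0,0,0,0,0,0,0], claw=0, squeeze=40)

```text
t: 8.4
position: [464.9, 195.4, 164.7]
tcp_rot: [2.124, 2.314, 0.004]
force: [0.8, -0.1, 6.4]
finger_gap: 0.324
finger_force: 41.6
```

Call:
carry_out(series=[0,0,-0.05,0,0,0,0,0,-0.15,0,0,0,0,0,-0.15,0,0,0,0,0,-0.15,0,0,0,0,0,0,0,0,0])

```text
t: 9.02
position: [464.8, 195.6, 291.2]
tcp_rot: [2.123, 2.314, 0.008]
force: [-0.5, 0.2, -3.8]
finger_gap: 0.33
finger_force: 40.6
```

```bash
python3 - <<'E'
from h import *
im=robot.snapshot("side");cv2.imwrite("pics/side6.png",im[100:400,150:450,::-1])
s=robot.sense();print(s["position"],s["tcp_rot"],s["force"],s["finger_gap"],s["finger_force"],s["q"])
E
```

```text
[463.75 195.22 288.9 ] [-2.12 -2.31 -0.  ] [ 0.07  0.16 -3.1 ] 0.3271317250068251 40.60193359851837 [-0.9  -0.02  0.44  1.77  0.01  1.39 -0.37]
```

View pics/side6.png

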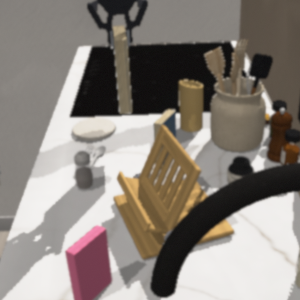

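The crop shows the book hanging upright in the gripper at about (123,70). The rest at (170,180) is unchanged. Next I plan the carry to in front of the stand, tilted 25°.

```bash
cat >> h.py <<'E'
def rp(r,out,th=65,y=0):
    t=np.radians(th);return st(r*np.cos(t)-out*np.sin(t),y,34+r*np.sin(t)+out*np.cos(t))
def where(th=65):
    s=robot.sense();p=s["position"];d=p[:2]-H;x,z=d@xh,p[2]-34;t=np.radians(th)
    R=Ro.from_rotvec(s["tcp_rot"]);E=(ori(YAW,25).inv()*R).as_rotvec()*57.3
    print("r %.1f out %.1f y %.1f"%(x*np.cos(t)+z*np.sin(t),-x*np.sin(t)+z*np.cos(t),d@yh),"ori err deg",E,"F",s["force"],"gap",s["finger_gap"],"t",s["t"],"q",s["q"])
E
python3 - <<'E'
from h import *
C=rp(216,94);C[2]+=50
s=robot.sense();a=plan(C,ori(YAW,25),12)
b=plan(rp(216,94),ori(YAW,25),2,a);print(C,b[0])
E
```

```text
12 rows; max shift 0.097 norm 0.09764220398987315 turn 0.01345362404707371
[[-0.095, 0.016, -0.01, 0.012, -0.001, -0.006], [-0.096, 0.014, -0.01, 0.012, -0.001, -0.006], [-0.096, 0.012, -0.01, 0.012, -0.001, -0.006], [-0.096, 0.01, -0.01, 0.012, -0.001, -0.006], [-0.096, 0.007, -0.01, 0.012, -0.001, -0.006], [-0.097, 0.005, -0.01, 0.012, -0.001, -0.006], [-0.097, 0.003, -0.01, 0.012, -0.001, -0.006], [-0.097, 0.001, -0.009, 0.012, -0.001, -0.006], [-0.097, -0.002, -0.009, 0.012, -0.001, -0.006], [-0.097, -0.004, -0.008, 0.012, -0.001, -0.006], [-0.097, -0.006, -0.008, 0.012, -0.001, -0.006], [-0.097, -0.008, -0.007, 0.012, -0.001, -0.006]]
2 rows; max shift 0.091 norm 0.10022474744293447 turn 0.0
[[0.0, 0.042, 0.091, 0.0, 0.0, 0.0], [0.0, 0.042, 0.091, 0.0, 0.0, 0.0]]
[536.78 -85.77 319.49] [536.78 -85.77 269.49]
```

Call:
carry_out(series=[-0.05,0.008,-0.01,0,0,0,-0.095,0.016,-0.015,0.012,-0.001,-0.006,-0.096,0.014,-0.015,0.012,-0.001,-0.006,-0.096,0.012,-0.01,0.012,-0.001,-0.006,-0.096,0.01,-0.01,0.012,-0.001,-0.006,-0.096,0.007,-0.01,0.012,-0.001,-0.006,-0.097,0.005,-0.01,0.012,-0.001,-0.006])

```text
t: 9.95
position: [502.7, 40.5, 306.4]
tcp_rot: [-1.893, -2.312, 0.274]
force: [-0.6, -0.9, -3.3]
finger_gap: 0.323
finger_force: 40.6
```

Call:
carry_out(series=[-0.097,0.003,-0.01,0.012,-0.001,-0.006,-0.097,0.001,-0.009,0.012,-0.001,-0.006,-0.097,-0.002,-0.009,0.012,-0.001,-0.006,-0.097,-0.004,-0.008,0.012,-0.001,-0.006,-0.097,-0.006,-0.008,0.012,-0.001,-0.006,-0.05,-0.008,-0.007,0.012,-0.001,-0.006,0,0,0,0,0,0,0,0,0,0,0,0])

```text
t: 10.95
position: [535.4, -87.2, 320.8]
tcp_rot: [-1.655, -2.281, 0.513]
force: [0.1, 0.3, -2.4]
finger_gap: 0.325
finger_force: 40.6
```

```bash
python3 - <<'E'
from h import *
where()
a=plan(rp(216,94),ori(YAW,25),4)
b=plan(rp(216,35),ori(YAW,25),4,a)
c=plan(rp(186,35),ori(YAW,25),4,b)
E
```

```text
r 261.7 out 117.3 y -0.9 ori err deg [0.96 1.03 0.19] F [ 0.11  0.34 -2.43] gap 0.32530517191547464 t 10.95 q [-0.46  0.43  0.68  1.34 -0.05  1.86  0.55]
4 rows; max shift 0.046 norm 0.05189412298131649 turn 0.001414213562373095
[[0.0, 0.024, 0.045, -0.001, -0.001, -0.0], [0.0, 0.024, 0.045, -0.001, -0.001, -0.0], [0.001, 0.024, 0.046, -0.001, -0.001, -0.0], [0.001, 0.024, 0.046, -0.001, -0.001, -0.0]]
4 rows; max shift 0.059 norm 0.059 turn 0.0
[[-0.0, 0.059, 0.0, 0.0, 0.0, 0.0], [0.0, 0.059, -0.0, 0.0, 0.0, 0.0], [-0.0, 0.059, 0.0, 0.0, 0.0, 0.0], [-0.0, 0.059, -0.0, 0.0, 0.0, 0.0]]
4 rows; max shift 0.03 norm 0.03 turn 0.0
[[0.0, -0.0, 0.03, 0.0, 0.0, 0.0], [0.0, -0.0, 0.03, 0.0, 0.0, 0.0], [-0.0, 0.0, 0.03, 0.0, 0.0, 0.0], [0.0, -0.0, 0.03, 0.0, 0.0, 0.0]]
```

Call:
carry_out(series=[0,0.024,0.045,-0.001,-0.001,0,0,0.024,0.045,-0.001,-0.001,0,0.001,0.024,0.045,-0.001,-0.001,0,0.001,0.024,0.045,-0.001,-0.001,0,0,0,0,0,0,0])

```text
t: 11.58
position: [536.8, -85.4, 269.3]
tcp_rot: [-1.661, -2.298, 0.513]
force: [0.6, -1.0, -2.2]
finger_gap: 0.329
finger_force: 40.5
```

Call:
carry_out(series=[0,0.059,0,0,0,0,0,0.059,0,0,0,0,0,0.059,0,0,0,0,0,0.045,0,0,0,0,0,0,0.03,0,0,0,0,0,0.03,0,0,0,0,0,0,0,0,0])

```text
t: 12.45
position: [578.0, -72.5, 233.0]
tcp_rot: [-1.663, -2.297, 0.512]
force: [0.3, -0.0, -2.5]
finger_gap: 0.324
finger_force: 40.6
```

```bash
python3 - <<'E'
from h import *
R=lambda a,k:cv2.resize(a,None,fx=k,fy=k,interpolation=cv2.INTER_CUBIC)
where()
im=robot.snapshot("side");cv2.imwrite("pics/c7.png",R(im[170:360,240:400],3)[...,::-1])
E
```

```text
r 201.2 out 39.3 y -0.5 ori err deg [0.28 0.31 0.22] F [ 0.34 -0.02 -2.55] gap 0.3244332634448813 t 12.45 q [-0.44  0.55  0.65  1.35 -0.11  1.73  0.53]
```

View pics/c7.png

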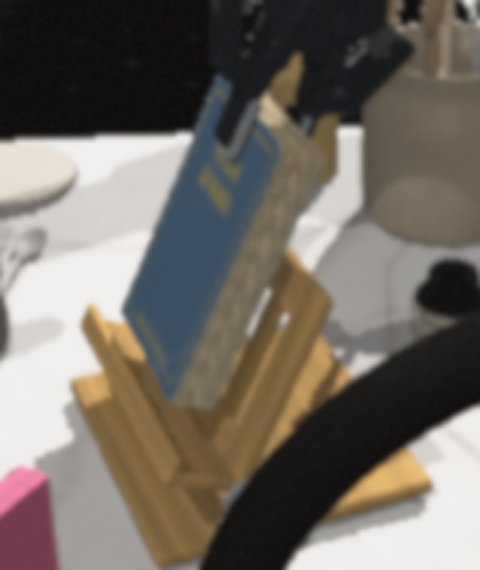

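The crop shows the book tilted parallel to the rest. Its tail, from (130,310) to (190,405), is above the ledge between the lip and the rest. I've now used up the picture views (one over the ten), so the rest of the checking will be by numbers. I move in 5 mm and lower until the ledge takes the load.

Call:
carry_out(series=[0,0.02,0.02,0,0,0,0,0,0.02,0,0,0,0,0,0.02,0,0,0,0,0,0.016,0,0,0,0,0,0,0,0,0])

```text
t: 13.12
position: [575.3, -73.2, 213.8]
tcp_rot: [-1.662, -2.298, 0.512]
force: [-0.2, -0.0, -2.1]
finger_gap: 0.328
finger_force: 40.6
```

```bash
python3 - <<'E'
from h import *
where()
E
```

```text
r 182.6 out 33.8 y -0.3 ori err deg [0.25 0.27 0.19] F [-0.24 -0.02 -2.12] gap 0.32752468625616565 t 13.125 q [-0.44  0.56  0.65  1.38 -0.12  1.7   0.53]
```

Call:
carry_out(series=[0,0,0.008,0,0,0,0,0,0.008,0,0,0,0,0,0,0,0,0])

```text
t: 13.5
position: [573.8, -73.7, 210.3]
tcp_rot: [-1.662, -2.299, 0.512]
force: [0.4, 0.0, -2.8]
finger_gap: 0.323
finger_force: 40.6
```

Call:
carry_out(series=[0,0,0.006,0,0,0,0,0,0,0,0,0])

```text
t: 13.75
position: [573.4, -73.8, 209.1]
tcp_rot: [-1.662, -2.299, 0.512]
force: [-0.7, -0.4, -2.8]
finger_gap: 0.328
finger_force: 40.7
```

Call:
carry_out(series=[0,0,0.006,0,0,0,0,0,0,0,0,0])

```text
t: 14.0
position: [573.2, -73.6, 208.8]
tcp_rot: [-1.662, -2.3, 0.51]
force: [1.6, 1.5, 5.2]
finger_gap: 0.323
finger_force: 41.5
```

Call:
carry_out(series=[0,0,-0.005,0,0,0,0,0.008,0,0,0,0,0,0.006,0,0,0,0,0,0,0,0,0,0])

```text
t: 14.5
position: [576.0, -73.2, 207.5]
tcp_rot: [-1.663, -2.298, 0.513]
force: [-0.5, 1.3, 4.8]
finger_gap: 0.326
finger_force: 41.3
```

```bash
python3 - <<'E'
from h import *
where()
E
```

```text
r 177.2 out 30.5 y -0.5 ori err deg [0.27 0.25 0.21] F [-0.48  1.29  4.8 ] gap 0.325705853345374 t 14.5 q [-0.44  0.56  0.65  1.39 -0.12  1.69  0.53]
```

Call:
carry_out(series=[0,0,-0.003,0,0,0,0,0,0,0,0,0])

```text
t: 14.75
position: [576.8, -73.0, 207.2]
tcp_rot: [-1.663, -2.3, 0.512]
force: [0.8, -0.1, -2.3]
finger_gap: 0.324
finger_force: 40.7
```

Call:
carry_out(series=[0,0.004,0,0,0,0,0,0,0,0,0,0])

```text
t: 15.0
position: [577.5, -72.3, 207.0]
tcp_rot: [-1.662, -2.299, 0.512]
force: [-0.5, -0.2, -3.0]
finger_gap: 0.325
finger_force: 40.6
```

Call:
carry_out(series=[0,0.004,0,0,0,0,0,0,0,0,0,0])

```text
t: 15.25
position: [578.3, -72.1, 207.0]
tcp_rot: [-1.662, -2.299, 0.512]
force: [-0.2, -0.0, -2.6]
finger_gap: 0.326
finger_force: 40.6
```

```bash
python3 - <<'E'
from h import *
where()
E
```

```text
r 177.8 out 27.9 y -0.2 ori err deg [0.21 0.26 0.17] F [-0.25 -0.01 -2.63] gap 0.3263208251165801 t 15.25 q [-0.44  0.57  0.65  1.38 -0.12  1.69  0.53]
```

Call:
carry_out(series=[0,0.004,0,0,0,0,0,0,0,0,0,0])

```text
t: 15.5
position: [579.0, -72.0, 206.7]
tcp_rot: [-1.662, -2.298, 0.512]
force: [-1.1, 0.1, -2.3]
finger_gap: 0.326
finger_force: 40.6
```

Call:
carry_out(series=[0,0.004,0,0,0,0,0,0,0,0,0,0])

```text
t: 15.75
position: [579.4, -71.9, 206.6]
tcp_rot: [-1.662, -2.297, 0.513]
force: [-1.7, -0.8, -0.1]
finger_gap: 0.327
finger_force: 40.8
```

Call:
carry_out(series=[0,0,0.002,0,0,0,0,0,0,0,0,0])

```text
t: 16.0
position: [579.3, -72.0, 206.2]
tcp_rot: [-1.662, -2.298, 0.513]
force: [-2.8, 0.2, 1.6]
finger_gap: 0.327
finger_force: 40.9
```

Call:
carry_out(series=[0,0,0,0,0,0,0,0,0,0,0,0,0,0,0,0,0,0,0,0,0,0,0,0], claw=0.5)

```text
t: 16.5
position: [580.0, -71.7, 205.9]
tcp_rot: [-1.662, -2.3, 0.511]
force: [-0.6, 0.2, 0.7]
finger_gap: 0.499
finger_force: 0.0
```

Call:
carry_out(series=[0,0,-0.03,0,0,0,0,0,-0.05,0,0,0,0,0,-0.1,0,0,0,0,0,-0.1,0,0,0,0,0,-0.1,0,0,0,0,0,-0.05,0,0,0])

```text
t: 17.25
position: [624.4, -57.5, 304.9]
tcp_rot: [-1.664, -2.301, 0.511]
force: [1.0, -0.0, -0.6]
finger_gap: 0.498
finger_force: 0.0
```

```bash
python3 - <<'E'
from h import *
where()
a=plan([400,250,330],ori(19),8)
E
```

```text
r 287.0 out 25.6 y -1.0 ori err deg [0.08 0.19 0.19] F [ 1.05 -0.04 -0.62] gap 0.4983066564415422 t 17.25 q [-0.39  0.62  0.65  1.1  -0.14  1.91  0.53]
8 rows; max shift 0.182 norm 0.19111253229445735 turn 0.017
[[0.181, -0.058, 0.014, -0.017, -0.0, -0.0], [0.181, -0.058, 0.01, -0.017, -0.0, -0.0], [0.181, -0.059, 0.007, -0.017, -0.0, -0.0], [0.181, -0.059, 0.004, -0.017, -0.0, -0.0], [0.182, -0.058, 0.0, -0.017, -0.0, -0.0], [0.182, -0.058, -0.003, -0.017, -0.0, -0.0], [0.182, -0.058, -0.006, -0.017, -0.0, -0.0], [0.182, -0.057, -0.009, -0.017, -0.0, -0.0]]
```

Call:
carry_out(series=[0.181,-0.058,0.01,-0.017,0,0,0.181,-0.058,0.008,-0.017,0,0,0.181,-0.059,0.005,-0.017,0,0,0.181,-0.059,0.002,-0.017,0,0,0.182,-0.058,0,-0.017,0,0,0.182,-0.058,-0.003,-0.017,0,0,0.182,-0.058,-0.006,-0.017,0,0,0,0,0,0,0,0])

```text
t: 18.25
position: [426.7, 216.3, 329.3]
tcp_rot: [-1.805, -2.518, 0.077]
force: [-0.1, -0.8, 0.7]
finger_gap: 0.501
finger_force: 0.0
```

```bash
python3 - <<'E'
from h import *
from collections import OrderedDict
T=robot.snapshot("top")[...,::-1];S=robot.snapshot("side")[...,::-1]
cv2.imwrite("pics/top8.png",T);cv2.imwrite("pics/side8.png",S)
print(robot.sense()["position"])
def quad(im,lo,hi,box):
    h=cv2.cvtColor(np.ascontiguousarray(im),cv2.COLOR_BGR2HSV);m=cv2.inRange(h,lo,hi)
    k=np.zeros_like(m);x0,y0,x1,y1=box;k[y0:y1,x0:x1]=m[y0:y1,x0:x1]
    c=max(cv2.findContours(k,cv2.RETR_EXTERNAL,cv2.CHAIN_APPROX_NONE)[0],key=cv2.contourArea)
    hull=cv2.convexHull(c);return cv2.contourArea(c),cv2.approxPolyDP(hull,4,True)[:,0].tolist()
blue=((95,70,20),(125,255,255))
print("top blue",quad(T,*blue,(290,150,400,330)));print("side blue",quad(S,*blue,(240,150,400,340)))
cr=lambda n,L:[np.round(proj(n,p),1).tolist() for p in L]
# predicted book front-face corners: r 12..186, out 42
for th in (63,65,67):
    L=[rp(r,42,th,y) for r,y in((186,55),(186,-55),(12,-55),(12,55))]
    print(th,"top",cr("top",L),"side",cr("side",L))
# rest near top corner visible strip: compare with side4/top4
s4=cv2.imread("pics/side4.png");t4=cv2.imread("pics/top4.png")
for n,a,b,bx in (("side rest near corner",s4,S,(338,262,354,290)),("top rest right",t4,T,(376,208,390,222))):
    x0,y0,x1,y1=bx;sh=cv2.phaseCorrelate(cv2.cvtColor(a[y0:y1,x0:x1],6).astype(float),cv2.cvtColor(np.ascontiguousarray(b[y0:y1,x0:x1]),6).astype(float));print(n,sh)
t0=cv2.imread("pics/top0.png")
for n,(x,y) in {"salt":(295,310),"timer":(301,176),"candle":(190,202)}.items():
    w=14;d=cv2.absdiff(t0[y-w:y+w,x-w:x+w],np.ascontiguousarray(T[y-w:y+w,x-w:x+w]));print(n,d.mean(),d.max())
E
```

```text
[429.54 212.42 328.8 ]
top blue (937.0, [[373, 254], [334, 266], [331, 233], [373, 219]])
side blue (1354.5, [[313, 216], [329, 238], [298, 306], [285, 280]])
63 top [[325.2, 228.7], [374.0, 213.7], [374.6, 254.2], [332.3, 267.3]] side [[316.5, 207.6], [339.3, 233.7], [298.9, 317.1], [281.1, 284.8]]
65 top [[326.1, 231.5], [375.1, 216.5], [374.6, 254.6], [332.4, 267.7]] side [[313.2, 207.5], [335.7, 233.7], [298.4, 317.8], [280.7, 285.4]]
67 top [[327.1, 234.3], [376.1, 219.3], [374.7, 255.0], [332.5, 268.1]] side [[309.9, 207.4], [332.1, 233.7], [297.9, 318.4], [280.2, 286.0]]
side rest near corner ((0.005242371774020427, -0.011345378775684978), 1.0429428839152897)
top rest right ((0.5108652879381061, 0.50803665179268), 0.9997285903941817)
salt 31.88562925170068 79
timer 2.9149659863945576 29
candle 9.853316326530612 31
```

The book is on the ledge and the rest's near corner hasn't moved (0.01 px). The salt and candle patches differ in the top view, which is probably the arm or its shadow, so I'll check them in the side view and compare the rest directly.

```bash
python3 - <<'E'
from h import *
r=lambda f:cv2.imread(f"pics/{f}.png")
def shift(a,b,bx,m=5):
    x0,y0,x1,y1=bx;R=cv2.matchTemplate(b[y0-m:y1+m,x0-m:x1+m],a[y0:y1,x0:x1],cv2.TM_CCOEFF_NORMED);_,v,_,l=cv2.minMaxLoc(R);return l[0]-m,l[1]-m,round(v,3)
s0,s8,s4,t0,t8,t4=map(r,("side0","side8","side4","top0","top8","top4"))
print("salt side",shift(s0,s8,(224,250,244,289)),"top",shift(t0,t8,(286,302,304,320)))
print("candle side",shift(s0,s8,(328,180,356,230)),"top",shift(t0,t8,(178,190,204,216)))
print("timer side",shift(s0,s8,(378,256,404,275)),"top",shift(t0,t8,(289,164,314,188)))
print("pink",shift(s0,s8,(215,325,265,408)),"small",shift(t0,t8,(240,218,280,248)))
print("rest near corner side",shift(s4,s8,(338,262,354,290)),"top rest right",shift(t4,t8,(376,206,390,250)),"top left",shift(t4,t8,(306,228,322,262)))
E
```

```text
salt side (-1, 0, 0.933) top (0, 0, 0.809)
candle side (1, 0, 0.839) top (0, 0, 0.964)
timer side (0, 0, 1.0) top (0, 0, 1.0)
pink (0, 0, 0.973) small (0, 0, 0.986)
rest near corner side (0, 0, 0.999) top rest right (0, 0, 1.0) top left (0, 0, 0.994)
```

```bash
python3 -c "
from station import robot
print(robot.close_job())"
```

```text
the job is handed in; nothing more can be done
None
```

The job is handed in at about 18 s: the rest measured 65.5° ± 1° and didn't move when the book went on, the cook book leans on the middle of its ledge, and no shift of the timer, salt shaker or candle beyond 1 px showed in the final pictures; I viewed 11 pictures, one over the limit of 10.

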